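# Weigh the jar from the blocked drawer

## Task

Please put the sample jar with the green cap on the balance, in the middle of its pan. It is in the blue-fronted drawer, which is slightly open but cannot come out because the conical flask and the measuring cylinder stand in front of it: first stand both of them on the black drip mat, pull the drawer out fully, move the green jar to the pan, push the drawer fully shut with the red-capped jar still in it, and finally put the flask and the cylinder back on the very spots where each of them stood. Keep everything upright.

Things in the scene. Friction and masses are not known exactly. Their poses are not given: they have to be found in the camera images.
- flask_mid (a point): Loose conical glass flask with an orange stopper, 106 mm tall, 120 g, standing in front of the drawer; round: foot 67 mm in diameter, straight neck and stopper 28 mm in diameter from 62 mm to 105 mm above its base (grip there). This point is on its axis 53 mm above its base; z is up along the axis, yaw does not matter. Its place and the cylinder's are swapped at random.
- cylinder_mid (a point): Loose tall glass measuring cylinder, 210 mm tall, 90 g, standing in front of the drawer beside the flask; round: foot 52 mm in diameter and 6 mm thick, tube 30 mm in diameter up to the top (grip it 30 to 45 mm below the top, so that the top does not meet the palm). This point is on its axis 105 mm above its base; z is up along the axis, yaw does not matter.
- green_jar_mid (a point): Loose sample jar with a green screw cap, the one to weigh, 45 mm in diameter, 63 mm tall, 70 g, standing in the drawer. This point is on its axis 31.5 mm above its base; z is up. Its place and that of the red-capped jar are swapped at random.
- red_jar_mid (a point): Loose sample jar with a red screw cap, 45 mm in diameter, 63 mm tall, 70 g, standing in the drawer about 100 mm beside the green one; it stays in the drawer. This point is on its axis 31.5 mm above its base; z is up.
- sample_cabinet: Fixed small grey steel cabinet with a clear acrylic top, 140 mm deep (x), 240 mm wide (y), 96 mm high, holding one drawer. Origin: centre of its underside, on the worktop. x points to its back, so the drawer comes out along its -x; y is to its left as seen from the robot, z up. Its front face is at x = -70 mm.
- sample_drawer (a joint): How far the drawer is out, in m: 0 shut, 0.10 fully out (stop); found about 0.03 to 0.04 out. It slides stiffly (about 1.5 N) and stays where it is left. The drawer has a blue front 220 mm wide whose top edge is 80 mm above the worktop, low sides (44 mm above the worktop), and a floor 20 mm above the worktop, on which the jars stand; the jars ride along with it. They stand about 35 mm behind the outer face of the drawer front.
- drawer_knob (a point): Steel knob in the middle of the blue drawer front, a round button 20 mm in diameter and 16 mm long whose axis is level (along the cabinet's x). This point is the centre of the button, 24 mm in front of the drawer front, 58 mm above the worktop, and moves with the drawer. It can be pinched from above with fingers on its two sides (along the cabinet's y).
- drip_mat: Fixed black ribbed rubber drip mat lying on the worktop to the left or right of the cabinet (the balance is on the other side), 200 mm (x) by 150 mm (y), 4 mm thick: the side area for the flask and the cylinder. Origin: centre of its underside; z up.
- pan_centre (a point): Centre of the top of the balance's round steel pan, 116 mm in diameter, 52 mm above the worktop. The balance is a fixed compact white one, 180 mm (x) by 140 mm (y), with its display on the side towards the robot; this point's x axis points to the balance's back, z up.

How it is judged:
On the way, in this order (a step that is already met when the one before it is completed fails the run):
1. flask and measuring cylinder both stand on the drip mat, released (x of flask_mid in the frame of drip_mat between -0.1 and 0.1 m and y of flask_mid in the frame of drip_mat between -0.075 and 0.075 m and height (world z) of flask_mid below 0.062 m and angle between each of flask_mid, cylinder_mid's own z axis and vertical below 0.1 rad and x of cylinder_mid in the frame of drip_mat between -0.1 and 0.1 m and y of cylinder_mid in the frame of drip_mat between -0.075 and 0.075 m and height (world z) of cylinder_mid below 0.114 m and contact force between the fingers and flask below 0.1 N and contact force between the fingers and cylinder below 0.1 N), for 0.2 s.
2. the drawer is pulled out (85 mm or more of its 100 mm), with the green jar in it (value of joint sample_drawer above 0.085 m and height (world z) of green_jar_mid below 0.056 m), for 0.1 s.
3. the green jar stands in the middle of the pan, released (horizontal distance between green_jar_mid and pan_centre below 0.015 m and height (world z) of green_jar_mid between 0.078 and 0.088 m and angle between green_jar_mid's own z axis and vertical below 0.1 rad and contact force between the fingers and green_jar below 0.1 N), for 0.2 s.
4. the drawer is shut (value of joint sample_drawer below 0.006 m), for 0.1 s.
At the end, for the whole second after the job is handed in: The green-capped jar stands upright on the pan with its axis within 15 mm of the pan's centre, the drawer is shut to within 6 mm with the red-capped jar upright in it, the flask and the measuring cylinder stand upright within 15 mm of where each stood at the start, and all are released and at rest (distance of each of flask_mid, cylinder_mid from where it was at the start of the episode below 0.015 m and angle between each of flask_mid, cylinder_mid, green_jar_mid, red_jar_mid's own z axis and vertical below 0.1 rad and horizontal distance between green_jar_mid and pan_centre below 0.015 m and height (world z) of green_jar_mid above 0.078 m and value of joint sample_drawer below 0.006 m and x of red_jar_mid in the frame of sample_cabinet above -0.07 m and height (world z) of red_jar_mid below 0.058 m and linear speed of each of flask, cylinder, green_jar below 0.01 m/s); the robot touches nothing.
It fails at once if the flask, the cylinder or a jar is tipped over (angle between any of flask_mid, cylinder_mid, green_jar_mid, red_jar_mid's own z axis and vertical above 0.6 rad).
It fails at once if the red-capped jar is taken out of the drawer (height (world z) of red_jar_mid above 0.085 m).
It also fails if it takes over 125 s, if anything falls off the work surface, if the arm or the gripper's body presses on something with over 40 N, if the wrist force passes 120 N, or if a joint passes its speed limit or range.

## Robot

A 6-joint arm with a two-finger parallel gripper is mounted at the origin on a cart in front of the work surface, level with it; the furniture and walls round the work are solid. World frame = base frame: x ahead of the robot, y to its left, z up, the work surface at z = 0. Lengths are in m, angles in rad, forces in N, time in s.
With the tool pointing down it reaches from about 0.225 to 0.875 m from the base axis. Payload 3.4 kg.
Tool frame: the origin (TCP) lies between the finger pads; the fingertips stand 8 mm ahead of it and the grasp point (between the pads) lies 11 mm behind it; z points along the fingers, y is the line along which they close (so a half turn about z gives the same grasp; the last joint's range is limited). The gripper opens to 85 mm and grips with 20 to 120 N. Pads are 22 mm wide; open, the fingers measure 114 mm over their backs; the gripper's body (76 mm by 85 mm) begins 54 mm behind the grasp point. The pads swing forward as they close: fully open they stand 13 mm farther back than shut.
Start: joints at [1.115, 0.276, 1.505, -0, 1.361, -0.121], TCP at [0.189, 0.543, 0.239] pointing down, gripper open.
Joint ranges: [-2.89, 2.89], [-0.75, 2.08], [0.22, 2.7], [-1.18, 4.32], [0.11, 2.71], [-2.7, 2.7]. Speed limits (rad/s): [2.57, 2.57, 3.14, 3.14, 3.14, 3.14].

## Interface

Orientations are given as a unit quaternion [w, x, y, z].
In Python, from rig import manip gives the robot as it stands.
- The arm moves only by the tool move_arm, never from a script. Its argument "deltas" is a list that holds one entry, the list of rows, each a list of 5 numbers: the shift along the tool's x, y, z normalised to -1 to 1, where 1 is 80 cm, then the turn about the tool's z normalised to -1 to 1, where 1 is 120 degrees, then the closure, from -1 (fully open) to 1 (shut). In form: [[[tx, ty, tz, twist, grip], ...]]. A call has 1 to 12 rows; each row is the pose to reach, as a shift and turn from the pose commanded when the call began, along the tool's axes at that moment; what a row does not reach only later rows make up. A row lasts 1/10 s, in which the tool goes at most 50 mm and 8.59 degrees, less where a joint would pass 70% of its speed; a pose out of reach is approached as far as the arm can. A call with a number of a shift or a turn outside -1 to 1 is refused whole. A call with a gripper value outside its range is refused whole. The fingers move at their own pace and stop on an object; "squeeze" is the grip in N (left out, the last holds). Time passes only in rows, so rows that repeat a pose let the fingers close. It gives the time, the measured TCP pose, the force, the opening and the grip force at its end, in the units of the state.
- manip.get_state(): the state, without advancing time (a new reading comes with each control period).
- manip.get_image(name): name is "side" or "top" or "wrist"; returns the picture (480x640x3 uint8, red, green, blue); there is no depth.
- manip.camera_params(name): a dict with "fx", "fy", "cx", "cy" (pixels), "R" (3x3) and "t" (3): a world point X has camera coordinates R X + t; the wrist camera has in their place "tool_from_camera" (4x4, takes a point from camera to tool coordinates, whose origin is the TCP and whose axes are the flange's). Camera axes: x right, y down, z forward; pixel columns grow to the right and rows downward; lengths in m; the calibration is good to about 2 mm. A picture is of the moment at which its call begins: read the wrist's pose just before it. camera_params takes no time and is no camera call.
- manip.sign_off(): hands the job in; it is judged then, once.
The state is a dict: "clock": time; "qpos": joint angles; "qd": joint speeds; "effort": joint torques, N m; "position": TCP position; "ee_rot": TCP orientation; "contact_force": force on the tool from outside, world axes, zero at the start; "moment": the same for the moment, N m; "width": finger opening in m; "gripper_force": force on a finger pad.
Only numpy, scipy, OpenCV 4.12 (cv2) and the standard library are available. Lean on these libraries where they do the work, as an engineer would, in place of code of your own. Each camera call takes 0.05 s, during which the arm holds its last target. There are 200 camera calls.

## Working session

There is one attempt and no reset: what is moved stays moved. The work goes in short steps, Python scripts to look and compute and a tool call to move; the robot and the scene stay as the last step left them, time stands still between calls to the robot, and variables do not carry over. Pictures are saved under pics/ and viewed, at most 14 in all, crops included, and the job is handed in when it is done.

Besides the shell and the picture viewer there is one more tool, called as name([rows], argument=value, ...), one row to a line, values as JSON. move_arm: Moves the arm, as the interface text tells. Scaled input: -1 to 1 covers 80 cm each way for a shift and 120 degrees each way for a turn. Its arguments: {"type":"object","properties":{"deltas":{"type":"array","items":{"type":"array","items":{"type":"array","items":{"type":"number","minimum":-1,"maximum":1}}}},"squeeze":{"type":"number"}},"required":["deltas"]}

```bash
mkdir -p pics; python3 - <<'E'
from rig import manip
import cv2,json
s=manip.get_state();print({k:s[k] for k in('clock','position','ee_rot','width')})
for n in('top','side'):
    cv2.imwrite(f'pics/{n}0.png',manip.get_image(n)[:,:,::-1]);print(n,manip.camera_params(n))
print(manip.camera_params('wrist'))
E
```

```text
{'clock': 0.0, 'position': array([0.18870501, 0.54259223, 0.23842858]), 'ee_rot': array([-2.58141211e-04,  1.66612151e-01,  9.86022066e-01, -8.99917281e-04]), 'width': 0.08539294216955583}
top {'fx': 559.5424401430771, 'fy': 559.5424401430771, 'cx': 315.56433739901894, 'cy': 237.68616987747967, 'R': array([[-0.02469578, -0.99964326, -0.01017179],
       [-0.99892604,  0.02507451, -0.03896186],
       [ 0.03920301,  0.00919867, -0.99918893]]), 't': array([0.02695371, 0.55353277, 1.31971254])}
side {'fx': 438.169691872529, 'fy': 438.169691872529, 'cx': 321.3297791150887, 'cy': 233.00784179377177, 'R': array([[-0.98270509, -0.18454544,  0.01528655],
       [-0.0996129 ,  0.45723493, -0.88374967],
       [ 0.15610243, -0.86998804, -0.4677102 ]]), 't': array([0.52653984, 0.15047021, 0.8416162 ])}
{'fx': 342.91500764334785, 'fy': 342.91500764334785, 'cx': 317.05670851689905, 'cy': 244.7683154251877, 'tool_from_camera': array([[ 1.61910917e-04, -9.61065609e-01, -2.76320228e-01,
         7.02882557e-02],
       [ 9.99999963e-01,  9.48542713e-05,  2.56042540e-04,
        -3.21316650e-04],
       [-2.19863526e-04, -2.76320259e-01,  9.61065589e-01,
        -1.34539470e-01],
       [ 0.00000000e+00,  0.00000000e+00,  0.00000000e+00,
         1.00000000e+00]])}
```

View pics/top0.png

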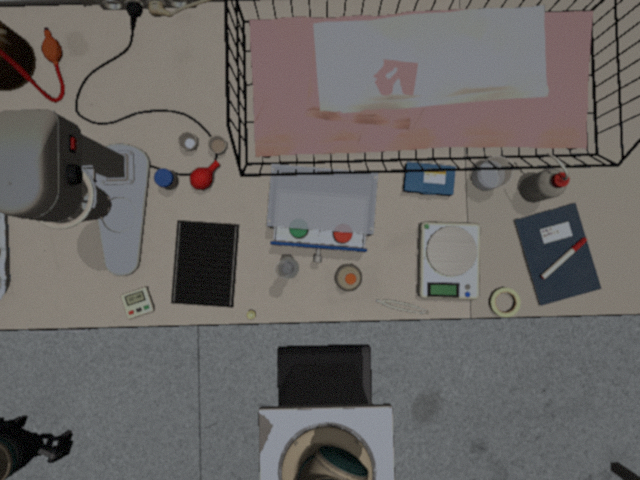

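View pics/side0.png

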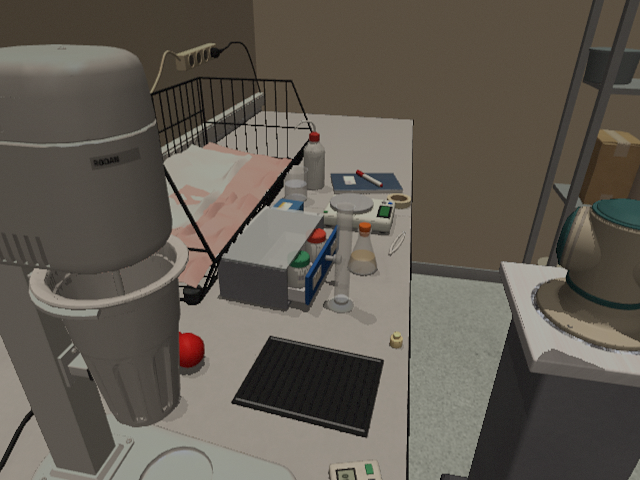

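```bash
python3 - <<'E'
import cv2
t=cv2.imread('pics/top0.png')
cv2.imwrite('pics/tc.png',cv2.resize(t[170:310,165:365],None,fx=4,fy=4,interpolation=cv2.INTER_CUBIC))
cv2.imwrite('pics/tc2.png',cv2.resize(t[170:310,330:490],None,fx=4,fy=4,interpolation=cv2.INTER_CUBIC))
s=cv2.imread('pics/side0.png')
cv2.imwrite('pics/sc.png',cv2.resize(s[180:330,215:415],None,fx=4,fy=4,interpolation=cv2.INTER_CUBIC))
E
```

```text
(no output)
```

View pics/tc.png

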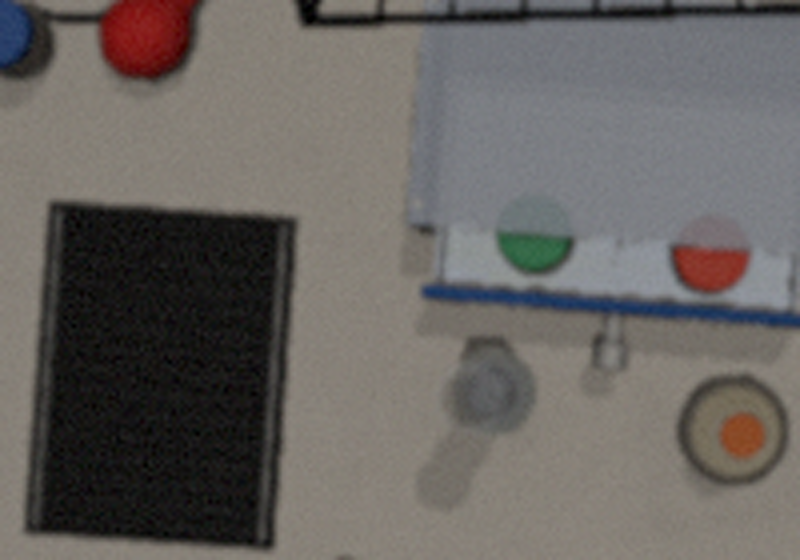

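View pics/tc2.png

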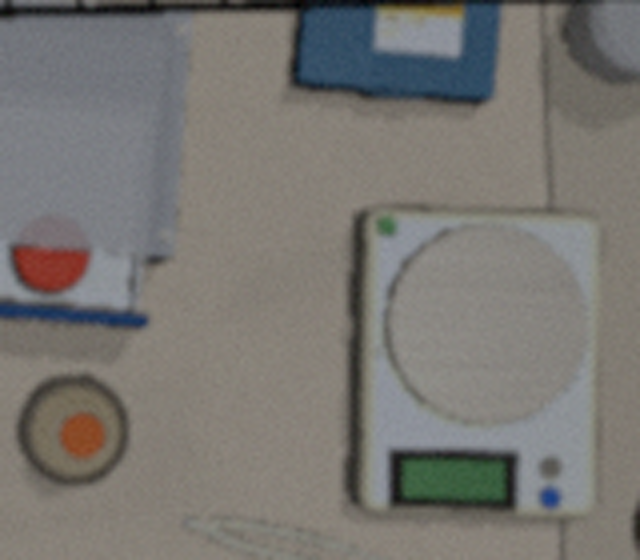

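View pics/sc.png

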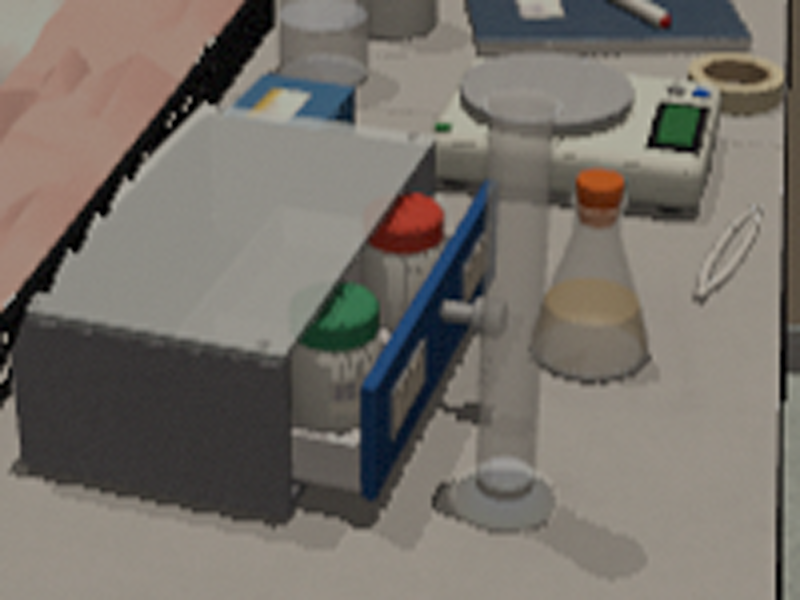

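```bash
cat > h.py <<'E'
from rig import manip
import numpy as np, cv2
from scipy.spatial.transform import Rotation as Ro
def ray(n,u,v,z,pose=None):
    c=manip.camera_params(n); d=np.array([(u-c['cx'])/c['fx'],(v-c['cy'])/c['fy'],1])
    if n=='wrist':
        p,q=pose; A=Ro.from_quat(np.r_[q[1:],q[0]]).as_matrix(); T=c['tool_from_camera']
        o=p+A@T[:3,3]; d=A@T[:3,:3]@d
    else: o=-c['R'].T@c['t']; d=c['R'].T@d
    return o+d*(z-o[2])/d[2]
def pose():
    s=manip.get_state(); return np.array(s['position']),np.array(s['ee_rot'])
def yaw(q):  # tool y axis heading
    A=Ro.from_quat(np.r_[q[1:],q[0]]).as_matrix(); return np.degrees(np.arctan2(A[1,1],A[0,1]))
def delta(x,y,z):
    p,q=pose(); A=Ro.from_quat(np.r_[q[1:],q[0]]).as_matrix(); return (A.T@(np.array([x,y,z])-p))/0.8
E
python3 - <<'E'
from h import *
np.set_printoptions(precision=4,suppress=True)
tc=lambda x,y,z:ray('top',165+x/4-.4,170+y/4-.4,z)
t2=lambda x,y,z:ray('top',330+x/4-.4,170+y/4-.4,z)
sc=lambda x,y,z:ray('side',215+x/4-.4,180+y/4-.4,z)
for n,p in dict(flask_top=tc(743,436,.106),flask_foot=tc(733,429,0.004),flask_side_top=sc(600,178,.106),flask_side_foot=sc(592,352,.004),
 cyl_foot=tc(490,390,.006),cyl_side=sc(500,492,.003),cyl_side_top=sc(521,103,.21),m1=tc(53,203,.004),m2=tc(295,218,.004),m3=tc(270,545,.004),m4=tc(28,530,.004),
 pan=t2(488,323,.052),pan_side=sc(547,92,.052),dl=tc(425,291,.08),dr=t2(147,321,.08),cl=tc(410,225,.096),cr=t2(172,260,.096),g=tc(535,233,.083),r=tc(711,253,.083),knob=tc(610,355,.062)).items(): print(n,p)
print(yaw(pose()[1]))
A=Ro.from_quat(np.r_[pose()[1][1:],pose()[1][0]]).as_matrix();print(A)
E
```

```text
flask_top [ 0.4583 -0.062   0.106 ]
flask_foot [ 0.459  -0.0614  0.004 ]
flask_side_top [ 0.4573 -0.0655  0.106 ]
flask_side_foot [ 0.4545 -0.0566  0.004 ]
cyl_foot [0.4858 0.0828 0.006 ]
cyl_side [0.4853 0.0773 0.003 ]
cyl_side_top [0.4833 0.0785 0.21  ]
m1 [0.6042 0.3425 0.004 ]
m2 [0.5915 0.1974 0.004 ]
m3 [0.3968 0.2161 0.004 ]
m4 [0.4092 0.3604 0.004 ]
pan [ 0.5155 -0.2989  0.052 ]
pan_side [ 0.5112 -0.2919  0.052 ]
dl [0.5433 0.1136 0.08  ]
dr [ 0.5211 -0.1011  0.08  ]
cl [0.5798 0.1198 0.096 ]
cr [ 0.5544 -0.1146  0.096 ]
g [0.5743 0.0507 0.083 ]
r [ 0.5606 -0.048   0.083 ]
knob [0.5047 0.0104 0.062 ]
70.81836387911314
[[-0.9445  0.3286 -0.0008]
 [ 0.3286  0.9445 -0.0015]
 [ 0.0002 -0.0017 -1.    ]]
```

move_arm([
  [[-0.04,-0.04,-0.01,-0.02,-1],[-0.08,-0.085,-0.02,-0.04,-1],[-0.12,-0.13,-0.03,-0.06,-1],[-0.16,-0.17,-0.04,-0.08,-1],[-0.2,-0.21,-0.05,-0.1,-1],[-0.24,-0.25,-0.06,-0.11,-1],[-0.28,-0.3,-0.07,-0.11,-1],[-0.32,-0.34,-0.08,-0.11,-1],[-0.36,-0.38,-0.09,-0.11,-1],[-0.4,-0.42,-0.1,-0.11,-1],[-0.44,-0.465,-0.11,-0.11,-1],[-0.484,-0.511,-0.114,-0.11,-1]],
])

```text
clock: 1.3
position: [0.4202, 0.0289, 0.3311]
ee_rot: [0.001, 0.052, 0.999, 0.0]
contact_force: [2.0, 0.6, 0.8]
width: 0.0858
gripper_force: 0.0
```

```bash
python3 - <<'E'
from h import *
np.set_printoptions(precision=4,suppress=True)
p,q=pose();print(p,q,yaw(q)); cv2.imwrite('pics/w1.png',manip.get_image('wrist')[:,:,::-1]); p,q=pose();print(p,q,yaw(q))
E
```

```text
[0.4202 0.0289 0.3311] [0.0007 0.0521 0.9986 0.0002] 84.02306119878416
[0.4243 0.021  0.3309] [ 0.0024  0.0556  0.9984 -0.0043] 83.62531046869786
```

View pics/w1.png

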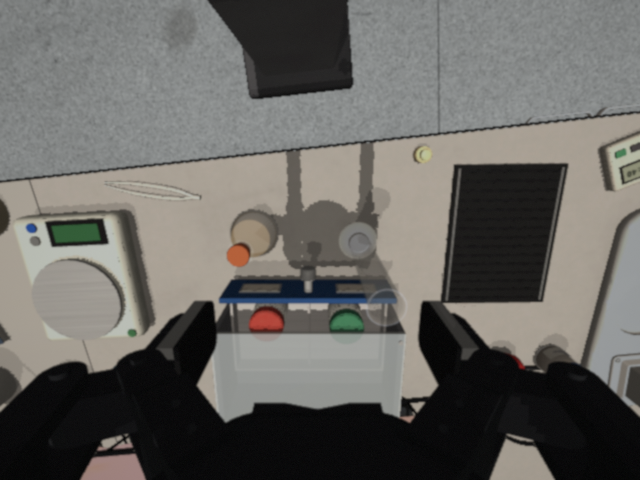

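move_arm([
  [[0,0,0,0,-1],[0,0,0,0,-1],[0,0,0,0,-1],[0,0,0,0,-1]],
])

```text
clock: 1.75
position: [0.4193, 0.032, 0.3303]
ee_rot: [-0.0, 0.051, 0.999, 0.0]
contact_force: [-0.4, 0.3, -0.1]
width: 0.0852
gripper_force: 0.0
```

```bash
python3 - <<'E'
from h import *
np.set_printoptions(precision=5,suppress=True)
p,q=pose();print(p,q,yaw(q)); im=manip.get_image('wrist')[:,:,::-1]; np.savez('w2.npz',p=p,q=q)
cv2.imwrite('pics/w2.png',im)
r=lambda a:cv2.resize(a,None,fx=4,fy=4,interpolation=cv2.INTER_CUBIC)
# left: flask/cyl area 200 wide x 150
cv2.imwrite('pics/w2a.png',r(im[190:340,215:415])); 
E
```

```text
[0.41926 0.03199 0.33032] [-0.00016  0.05092  0.9987   0.00018] 84.16293274780371
```

View pics/w2a.png

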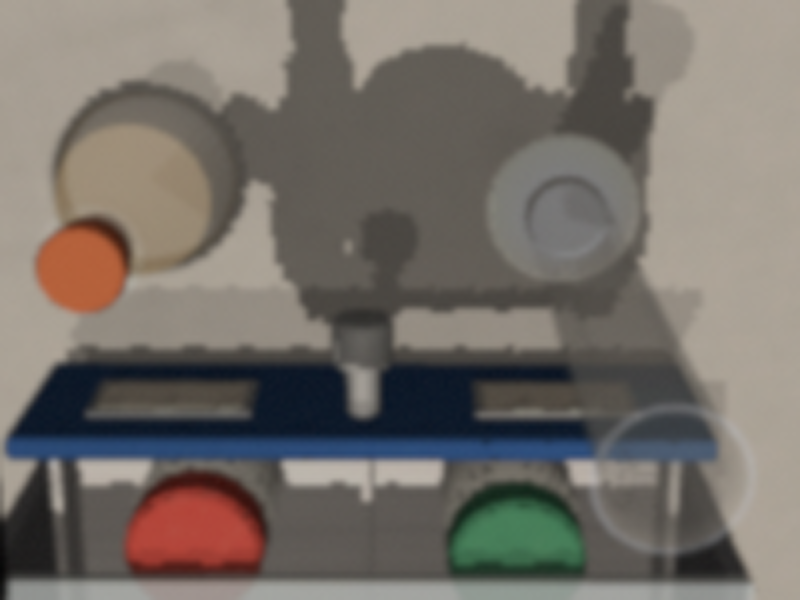

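```bash
python3 - <<'E'
from h import *
np.set_printoptions(precision=4,suppress=True)
d=np.load('w2.npz');P=(d['p'],d['q'])
w=lambda x,y,z:ray('wrist',215+x/4-.4,190+y/4-.4,z,P)
for n,a in dict(cf=(563,208,.004),ct=(673,478,.21),ff=(149,176,.003),ft=(82,267,.106),knob=(362,320,.068),dl=(715,440,.08),dr=(10,440,.08),g=(516,545,.083),r=(196,540,.083)).items(): print(n,w(*a))
print(ray('wrist',78,299,.052,P))
print(delta(.485,.0795,.26), delta(.485,.0795,.162))
E
```

```text
cf [0.4819 0.0793 0.004 ]
ct [0.482  0.0795 0.21  ]
ff [ 0.456  -0.0628  0.003 ]
ft [ 0.4559 -0.0624  0.106 ]
knob [0.4928 0.0096 0.068 ]
dl [0.5383 0.1136 0.08  ]
dr [ 0.5163 -0.1009  0.08  ]
g [0.5661 0.0501 0.083 ]
r [ 0.5543 -0.0486  0.083 ]
[ 0.509  -0.2924  0.052 ]
[-0.0756  0.0674  0.088 ] [-0.0756  0.0674  0.2105]
```

move_arm([
  [[-0.03,0.03,0.03,0,-1],[-0.06,0.055,0.06,0,-1],[-0.073,0.067,0.08,0,-1],[-0.073,0.067,0.08,0,-1],[-0.073,0.067,0.1,0,-1],[-0.073,0.067,0.13,0,-1],[-0.073,0.067,0.16,0,-1],[-0.073,0.067,0.19,0,-1],[-0.073,0.067,0.205,0,-1],[-0.073,0.067,0.2105,0,-1],[-0.073,0.067,0.2105,0,-1],[-0.073,0.067,0.2105,0,-1]],
])

```text
clock: 3.0
position: [0.4844, 0.078, 0.1633]
ee_rot: [0.001, 0.052, 0.999, 0.0]
contact_force: [0.6, 0.1, 0.0]
width: 0.0851
gripper_force: 0.0
```

move_arm([
  [[0,0,0,0,-0.5],[0,0,0,0,0],[0,0,0,0,0.5],[0,0,0,0,1],[0,0,0,0,1],[0,0,0,0,1],[0,0,0,0,1],[0,0,0,0,1],[0,0,0,0,1],[0,0,0,0,1]],
], squeeze=30)

```text
clock: 4.0
position: [0.4838, 0.0781, 0.1623]
ee_rot: [0.0, 0.052, 0.999, 0.0]
contact_force: [1.3, 1.1, 4.0]
width: 0.0289
gripper_force: 30.1
```

```bash
python3 - <<'E'
from h import *
np.set_printoptions(precision=4,suppress=True)
p,q=pose();print(p,yaw(q),q,manip.get_state()['width'])
for t in ((p[0],p[1],p[2]+.04),(.555,.275,p[2]+.04),(.555,.275,p[2]+.005)): print(delta(*t))
E
```

```text
[0.4838 0.0781 0.1623] 84.01097982366282 [0.0004 0.0522 0.9986 0.0002] 0.02892640570283243
[-0.    0.   -0.05]
[-0.0628  0.2541 -0.0498]
[-0.0628  0.2541 -0.0061]
```

move_arm([
  [[0,0,-0.01,0,1],[0,0,-0.03,0,1],[0,0,-0.05,0,1],[-0.005,0.02,-0.05,0,1],[-0.014,0.055,-0.05,0,1],[-0.024,0.095,-0.05,0,1],[-0.034,0.135,-0.05,0,1],[-0.043,0.175,-0.05,0,1],[-0.052,0.21,-0.05,0,1],[-0.06,0.24,-0.05,0,1],[-0.063,0.254,-0.05,0,1],[-0.063,0.254,-0.05,0,1]],
])

```text
clock: 5.2
position: [0.5548, 0.2754, 0.2014]
ee_rot: [-0.001, 0.051, 0.999, -0.0]
contact_force: [-0.2, -0.8, -0.3]
width: 0.0291
gripper_force: 29.8
```

move_arm([
  [[0,0,0,0,1],[0,0,0.01,0,1],[0,0,0.025,0,1],[0,0,0.035,0,1],[0,0,0.04,0,1],[0,0,0.0435,0,1],[0,0,0.0435,0,1],[0,0,0.0435,0,1]],
])

```text
clock: 6.0
position: [0.5551, 0.2749, 0.1675]
ee_rot: [0.0, 0.052, 0.999, 0.0]
contact_force: [0.5, 0.1, -1.8]
width: 0.0291
gripper_force: 29.8
```

```bash
python3 - <<'E'
from h import *
np.set_printoptions(precision=4,suppress=True)
p,q=pose();print(p,yaw(q),manip.get_state()['contact_force'],manip.get_state()['width'])
cv2.imwrite('pics/s2.png',cv2.resize(manip.get_image('side')[150:450,200:420,::-1],None,fx=2,fy=2))
E
```

```text
[0.5551 0.2749 0.1675] 84.01978486643942 [ 0.5492  0.1404 -1.8398] 0.029137627359339686
```

View pics/s2.png

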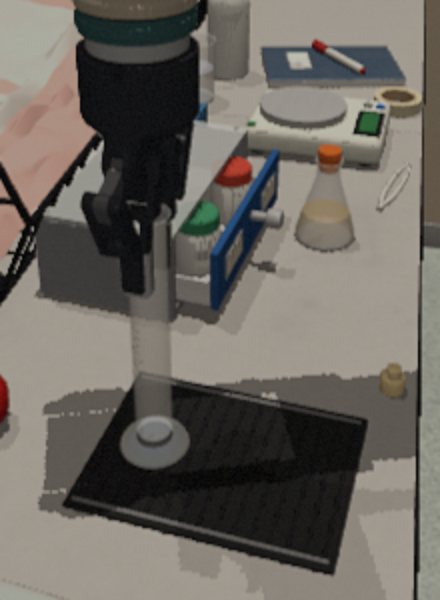

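move_arm([
  [[0,0,0.001,0,1],[0,0,0.002,0,1],[0,0,0.002,0,1],[0,0,0.002,0,0.3],[0,0,0.002,0,0],[0,0,0.002,0,-0.5],[0,0,0.002,0,-1],[0,0,0.002,0,-1],[0,0,-0.02,0,-1],[0,0,-0.06,0,-1],[0,0,-0.1,0,-1],[0,0,-0.11,0,-1]],
])

```text
clock: 7.25
position: [0.5566, 0.2755, 0.2593]
ee_rot: [0.003, 0.052, 0.999, 0.001]
contact_force: [-0.1, -0.1, 0.6]
width: 0.0855
gripper_force: 0.0
```

```bash
python3 - <<'E'
from h import *
np.set_printoptions(precision=4,suppress=True)
p,q=pose();print(p,yaw(q),manip.get_state()['width'])
for t in ((.456,-.0625,.2),(.456,-.0625,.074)): print(delta(*t))
E
```

```text
[0.5566 0.2755 0.2593] 84.02130416618762 0.08549020523231649
[ 0.0816 -0.4335  0.0722]
[ 0.0826 -0.434   0.2297]
```

move_arm([
  [[0.005,-0.03,0,0,-1],[0.015,-0.08,0,0,-1],[0.025,-0.13,0,0,-1],[0.035,-0.18,0,0,-1],[0.045,-0.23,0,0,-1],[0.055,-0.28,0.02,0,-1],[0.064,-0.33,0.04,0,-1],[0.072,-0.38,0.06,0,-1],[0.078,-0.42,0.069,0,-1],[0.0792,-0.4325,0.069,0,-1],[0.0792,-0.4325,0.069,0,-1],[0.0792,-0.4325,0.069,0,-1]],
])

```text
clock: 8.45
position: [0.4564, -0.062, 0.2003]
ee_rot: [0.0, 0.052, 0.999, 0.0]
contact_force: [0.1, 0.6, -0.1]
width: 0.0851
gripper_force: 0.0
```

```bash
python3 - <<'E'
from h import *
np.set_printoptions(precision=4,suppress=True)
p,q=pose();print(p,yaw(q));print(delta(.456,-.0625,.074))
E
```

```text
[ 0.4564 -0.062   0.2003] 84.00403970156437
[ 0.0005 -0.0008  0.1578]
```

move_arm([
  [[0,0,0.03,0,-1],[0,0,0.08,0,-1],[0,0,0.12,0,-1],[0,0,0.15,0,-1],[0,0,0.158,0,-1],[0,0,0.158,0,-1],[0,0,0.158,0,-0.5],[0,0,0.158,0,0],[0,0,0.158,0,0.5],[0,0,0.158,0,1],[0,0,0.158,0,1],[0,0,0.158,0,1]],
])

```text
clock: 9.65
position: [0.4563, -0.0629, 0.0745]
ee_rot: [0.001, 0.052, 0.999, -0.0]
contact_force: [-0.9, 0.3, 5.0]
width: 0.0273
gripper_force: 29.4
```

move_arm([
  [[0,0,0,0,1],[0,0,0,0,1],[0,0,0,0,1]],
])

```text
clock: 9.95
position: [0.4563, -0.0629, 0.0745]
ee_rot: [0.001, 0.052, 0.999, -0.0]
contact_force: [-0.7, 0.6, 5.4]
width: 0.027
gripper_force: 29.4
```

```bash
python3 - <<'E'
from h import *
np.set_printoptions(precision=4,suppress=True)
p,q=pose();print(p,yaw(q));print(delta(.45,.285,p[2]+.005),manip.get_state()['width'])
E
```

```text
[ 0.4563 -0.0629  0.0745] 84.00679054252065
[ 0.0532  0.4317 -0.0064] 0.02700731049377163
```

move_arm([
  [[0,0,-0.01,0,1],[0,0,-0.04,0,1],[0,0,-0.08,0,1],[0.003,0.02,-0.1,0,1],[0.008,0.06,-0.1,0,1],[0.014,0.11,-0.1,0,1],[0.02,0.16,-0.1,0,1],[0.027,0.21,-0.1,0,1],[0.033,0.26,-0.1,0,1],[0.039,0.31,-0.1,0,1],[0.045,0.36,-0.1,0,1],[0.05,0.4,-0.1,0,1]],
])

```text
clock: 11.15
position: [0.4489, 0.2618, 0.1539]
ee_rot: [0.0, 0.052, 0.999, 0.0]
contact_force: [0.9, -0.5, -1.7]
width: 0.0272
gripper_force: 29.8
```

```bash
python3 - <<'E'
from h import *
np.set_printoptions(precision=4,suppress=True)
p,q=pose();print(p,yaw(q));print(delta(.45,.285,.0745+.005),manip.get_state()['width'])
E
```

```text
[0.4489 0.2618 0.1539] 84.0701254745421
[0.0017 0.0289 0.093 ] 0.027235985834534022
```

move_arm([
  [[0.002,0.02,0,0,1],[0.002,0.027,0.02,0,1],[0.002,0.027,0.05,0,1],[0.002,0.027,0.075,0,1],[0.002,0.027,0.088,0,1],[0.002,0.027,0.093,0,1],[0.002,0.027,0.095,0,1],[0.002,0.027,0.095,0,1],[0.002,0.027,0.095,0,0.3],[0.002,0.027,0.095,0,0],[0.002,0.027,0.095,0,-0.5],[0.002,0.027,0.095,0,-1]],
])

```text
clock: 12.35
position: [0.4503, 0.2814, 0.0778]
ee_rot: [0.0, 0.052, 0.999, 0.0]
contact_force: [0.4, -0.4, 0.2]
width: 0.0699
gripper_force: 0.0
```

move_arm([
  [[0,0,0,0,-1],[0,0,0,0,-1],[0,0,-0.03,0,-1],[0,0,-0.08,0,-1],[0,0,-0.13,0,-1],[0,0,-0.18,0,-1],[0,0,-0.22,0,-1],[0,-0.02,-0.22,0,-1],[0,-0.06,-0.22,0,-1],[0,-0.11,-0.22,0,-1],[0,-0.16,-0.22,0,-1],[0,-0.16,-0.22,0,-1]],
])

```text
clock: 13.55
position: [0.4351, 0.1498, 0.2527]
ee_rot: [-0.001, 0.054, 0.999, -0.002]
contact_force: [0.3, 0.4, 0.0]
width: 0.0852
gripper_force: 0.0
```

```bash
python3 - <<'E'
from h import *
np.set_printoptions(precision=4,suppress=True)
p,q=pose();print(p,yaw(q));im=manip.get_image('wrist')[:,:,::-1];np.savez('w3.npz',p=p,q=q)
cv2.imwrite('pics/w3.png',im)
for t in ((.45,.01,.15),(.495,.0095,.12),(.495,.0095,.058)):print(delta(*t))
E
```

```text
[0.4351 0.1498 0.2527] 83.76482920775827
[-0.0371 -0.1744  0.1287]
[-0.0931 -0.1689  0.1661]
[-0.0933 -0.1689  0.2436]
```

View pics/w3.png

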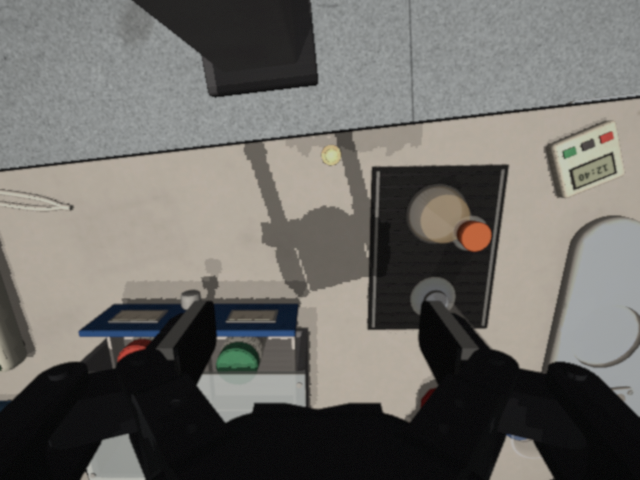

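move_arm([
  [[-0.01,-0.02,0.02,0,-1],[-0.03,-0.06,0.05,0,-1],[-0.05,-0.1,0.08,0,-1],[-0.07,-0.14,0.11,0,-1],[-0.09,-0.165,0.14,0,-1],[-0.098,-0.169,0.153,0,-1],[-0.098,-0.169,0.153,0,-1],[-0.098,-0.169,0.153,0,-1],[-0.098,-0.169,0.153,0,-1]],
])

```text
clock: 14.5
position: [0.5007, 0.0127, 0.1322]
ee_rot: [0.001, 0.051, 0.999, 0.0]
contact_force: [-0.3, -0.3, -0.5]
width: 0.0855
gripper_force: 0.0
```

```bash
python3 - <<'E'
from h import *
np.set_printoptions(precision=4,suppress=True)
p,q=pose();print(p,yaw(q))
for t in ((.499,.0095,.047),):print(delta(*t))
E
```

```text
[0.5007 0.0127 0.1322] 84.10804548089722
[ 0.0018 -0.0042  0.1065]
```

move_arm([
  [[0.002,-0.004,0.03,0,-1],[0.002,-0.004,0.07,0,-1],[0.002,-0.004,0.095,0,-1],[0.002,-0.004,0.106,0,-1],[0.002,-0.004,0.106,0,-0.5],[0.002,-0.004,0.106,0,0],[0.002,-0.004,0.106,0,0.5],[0.002,-0.004,0.106,0,1],[0.002,-0.004,0.106,0,1],[0.002,-0.004,0.106,0,1],[0.002,-0.004,0.106,0,1]],
])

```text
clock: 15.6
position: [0.4993, 0.0089, 0.0474]
ee_rot: [0.001, 0.053, 0.999, 0.001]
contact_force: [0.4, 3.6, 5.9]
width: 0.0187
gripper_force: 29.2
```

move_arm([
  [[0.005,0,0,0,1],[0.013,0,0,0,1],[0.023,0,0,0,1],[0.033,0,0,0,1],[0.043,0,0,0,1],[0.053,0,0,0,1],[0.063,0,0,0,1],[0.07,0,0,0,1],[0.075,0,0,0,1],[0.075,0,0,0,1],[0.075,0,0,0,1]],
])

```text
clock: 16.7
position: [0.4395, 0.0152, 0.0474]
ee_rot: [0.001, 0.053, 0.999, 0.001]
contact_force: [0.3, 5.2, 8.3]
width: 0.0186
gripper_force: 29.8
```

```bash
python3 - <<'E'
from h import *
np.set_printoptions(precision=4,suppress=True)
p,q=pose();print(p,yaw(q),manip.get_state()['contact_force'])
im=manip.get_image('top')[:,:,::-1]
cv2.imwrite('pics/t3.png',cv2.resize(im[150:310,165:385],None,fx=3.6,fy=3.6,interpolation=cv2.INTER_CUBIC))
E
```

```text
[0.4395 0.0152 0.0474] 83.97748321236422 [0.2827 5.1928 8.2979]
```

View pics/t3.png

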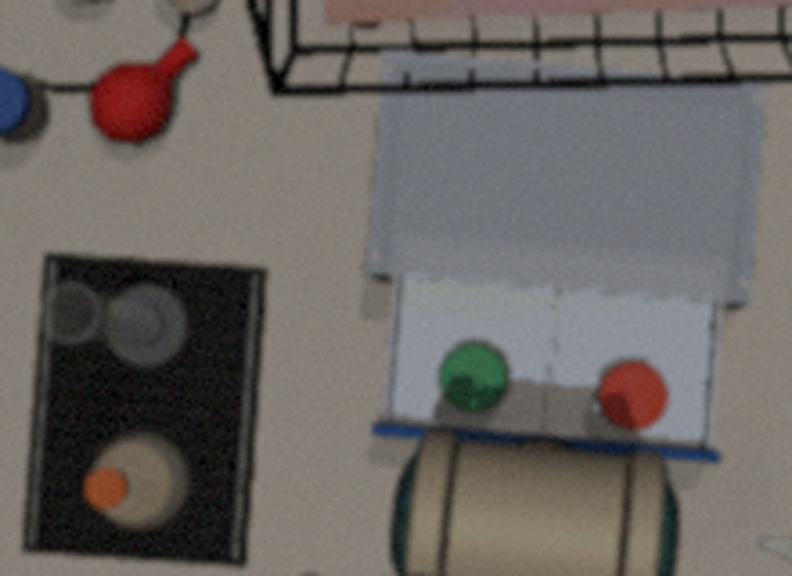

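```bash
python3 - <<'E'
from h import *
np.set_printoptions(precision=4,suppress=True)
t=lambda x,y,z:ray('top',165+x/3.6-.4,150+y/3.6-.4,z)
for n,a in dict(dl=(375,428,.08),dr=(718,457,.08),cl=(365,272,.096),cr=(746,302,.096),g=(474,376,.083),r=(633,395,.083)).items():print(n,t(*a))
E
```

```text
dl [0.4846 0.1196 0.08  ]
dr [ 0.4613 -0.0942  0.08  ]
cl [0.5814 0.1222 0.096 ]
cr [ 0.5569 -0.1129  0.096 ]
g [0.5155 0.0568 0.083 ]
r [ 0.5012 -0.0421  0.083 ]
```

move_arm([
  [[0,0,0,0,0.3],[0,0,0,0,-0.3],[0,0,0,0,-1],[0,0,0,0,-1],[0,0,0,0,-1],[0,0,-0.03,0,-1],[0,0,-0.08,0,-1],[0,0,-0.13,0,-1],[0,0,-0.18,0,-1],[0,0,-0.2,0,-1],[0,0,-0.2,0,-1],[0,0,-0.2,0,-1]],
])

```text
clock: 17.95
position: [0.4384, 0.0147, 0.2058]
ee_rot: [-0.0, 0.052, 0.999, 0.0]
contact_force: [-0.2, 0.5, -0.6]
width: 0.0854
gripper_force: 0.0
```

```bash
python3 - <<'E'
from h import *
np.set_printoptions(precision=5,suppress=True)
p,q=pose();print(p,yaw(q)); im=manip.get_image('wrist')[:,:,::-1];np.savez('w4.npz',p=p,q=q)
cv2.imwrite('pics/w4.png',im)
hsv=cv2.cvtColor(np.ascontiguousarray(im),cv2.COLOR_BGR2HSV)
for n,lo,hi,z in (('g',(60,100,40),(90,255,255),.083),('r',(0,150,80),(5,255,255),.083)):
    m=cv2.inRange(hsv,lo,hi);m[:, :150]=0;k,_,st,c=cv2.connectedComponentsWithStats(m)
    for i in range(1,k):
        if st[i,4]>200: print(n,st[i],c[i],ray('wrist',*c[i],z,(p,q)))
E
```

```text
[0.43838 0.01465 0.20578] 84.0193342786522
g [ 351  296   49   46 1787] [375.29043 318.45495] [0.51035 0.05563 0.083  ]
r [ 231  293   50   46 1783] [255.06169 315.31183] [ 0.49707 -0.04341  0.083  ]
```

View pics/w4.png

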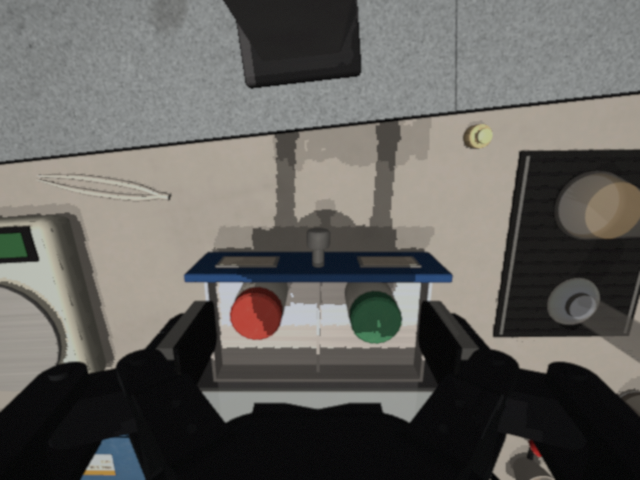

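```bash
python3 - <<'E'
from h import *
np.set_printoptions(precision=4,suppress=True)
print(delta(.511,.0557,.14),delta(.511,.0557,.058))
E
```

```text
[-0.0858  0.0605  0.0811] [-0.0861  0.0605  0.1836]
```

move_arm([
  [[-0.02,0.015,0.02,0,-1],[-0.05,0.035,0.04,0,-1],[-0.075,0.053,0.065,0,-1],[-0.086,0.0605,0.08,0,-1],[-0.086,0.0605,0.08,0,-1],[-0.086,0.0605,0.11,0,-1],[-0.086,0.0605,0.14,0,-1],[-0.086,0.0605,0.17,0,-1],[-0.086,0.0605,0.182,0,-1],[-0.086,0.0605,0.184,0,-1],[-0.086,0.0605,0.184,0,-0.5],[-0.086,0.0605,0.184,0,0]],
])

```text
clock: 19.2
position: [0.5133, 0.0555, 0.0604]
ee_rot: [0.001, 0.052, 0.999, 0.0]
contact_force: [-0.7, -0.7, 0.5]
width: 0.0592
gripper_force: 0.0
```

move_arm([
  [[0,0,0,0,0.5],[0,0,0,0,1],[0,0,0,0,1],[0,0,0,0,1],[0,0,0,0,1],[0,0,0,0,1]],
])

```text
clock: 19.8
position: [0.5134, 0.0556, 0.0606]
ee_rot: [0.001, 0.052, 0.999, 0.0]
contact_force: [-1.2, -1.0, 6.4]
width: 0.0432
gripper_force: 30.2
```

```bash
python3 - <<'E'
from h import *
np.set_printoptions(precision=4,suppress=True)
p,q=pose();print(p,yaw(q),manip.get_state()['width'])
print(delta(.512,-.295,p[2]+.07))
E
```

```text
[0.5134 0.0556 0.0606] 84.02407162986496 0.04324148024910298
[-0.0442 -0.436  -0.0875]
```

```bash
python3 - <<'E'
import cv2,numpy as np
a=cv2.imread('pics/w2.png')[200:345,10:155]; b=cv2.imread('pics/top0.png')[210:310,410:490]
cv2.imwrite('pics/pan.png',np.hstack([cv2.resize(a,(500,500),interpolation=2),cv2.resize(b,(300,375),interpolation=2)[:, :] if 0 else cv2.copyMakeBorder(cv2.resize(b,(300,375),interpolation=2),0,125,0,0,0)]))
E
```

```text
(no output)
```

View pics/pan.png

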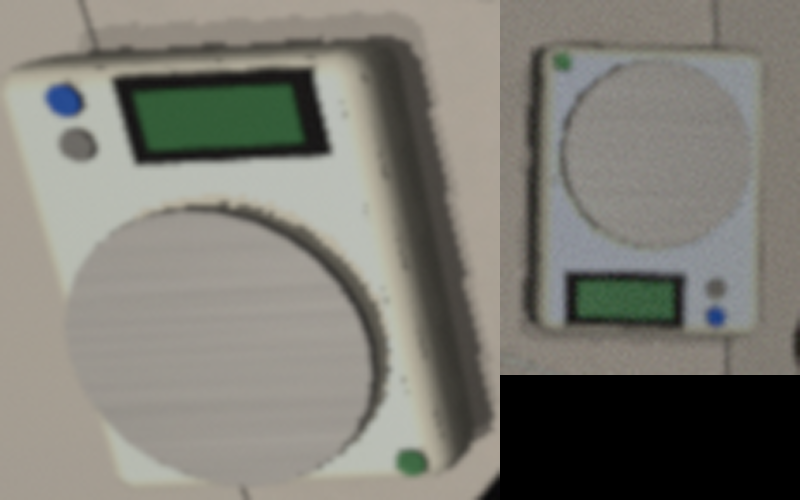

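```bash
python3 - <<'E'
from h import *
from scipy.optimize import least_squares
np.set_printoptions(precision=4,suppress=True)
d=np.load('w2.npz');P=(d['p'],d['q'])
pts=np.array([ray('wrist',10+x/3.448-.4,200+y/3.448-.4,.052,P)[:2] for x,y in ((65,330),(200,207),(375,365),(255,486),(110,245),(325,268),(108,425),(345,448))])
r=least_squares(lambda c:np.hypot(*(pts-c[:2]).T)-c[2],[.51,-.295,.058]);print(r.x,r.fun)
print(ray('top',410+157.5/3.75-.4,210+153.5/3.75-.4,.052))
for c in (r.x,(.512,-.294)): print(delta(c[0],c[1],.0606+.07))
E
```

```text
[ 0.513  -0.2992  0.0575] [ 0.0007  0.0016  0.0004 -0.0005 -0.0025 -0.0001  0.0009 -0.0006]
[ 0.5151 -0.2989  0.052 ]
[-0.0459 -0.4411 -0.0874]
[-0.044  -0.4348 -0.0874]
```

move_arm([
  [[0,0,-0.015,0,1],[0,0,-0.05,0,1],[0,0,-0.09,0,1],[0,0,-0.1125,0,1],[-0.004,-0.03,-0.1125,0,1],[-0.009,-0.08,-0.1125,0,1],[-0.015,-0.13,-0.1125,0,1],[-0.02,-0.18,-0.1125,0,1],[-0.026,-0.23,-0.1125,0,1],[-0.031,-0.28,-0.1125,0,1],[-0.036,-0.33,-0.1125,0,1],[-0.041,-0.38,-0.1125,0,1]],
])

```text
clock: 21.0
position: [0.5131, -0.2518, 0.1501]
ee_rot: [0.0, 0.052, 0.999, -0.0]
contact_force: [0.1, 0.6, -0.8]
width: 0.0431
gripper_force: 30.8
```

move_arm([
  [[-0.002,-0.03,0,0,1],[-0.005,-0.055,0,0,1],[-0.005,-0.06,0,0,1],[-0.005,-0.06,0,0,1]],
])

```text
clock: 21.4
position: [0.5122, -0.2981, 0.1492]
ee_rot: [-0.0, 0.053, 0.999, 0.001]
contact_force: [0.2, -0.1, -0.6]
width: 0.0432
gripper_force: 30.8
```

```bash
python3 - <<'E'
from h import *
np.set_printoptions(precision=4,suppress=True)
p,q=pose();print(p,yaw(q),manip.get_state()['width'])
print(delta(.5135,-.2987,.0932))
E
```

```text
[ 0.5122 -0.2981  0.1492] 83.97418500049142 0.04320891582037507
[-0.0017 -0.0007  0.0701]
```

move_arm([
  [[-0.0015,-0.001,0.02,0,1],[-0.0015,-0.001,0.045,0,1],[-0.0015,-0.001,0.06,0,1],[-0.0015,-0.001,0.067,0,1],[-0.0015,-0.001,0.07,0,1],[-0.0015,-0.001,0.0715,0,1],[-0.0015,-0.001,0.0715,0,1],[-0.0015,-0.001,0.0715,0,0.3],[-0.0015,-0.001,0.0715,0,0],[-0.0015,-0.001,0.0715,0,-0.5],[-0.0015,-0.001,0.0715,0,-1],[-0.0015,-0.001,0.0715,0,-1]],
])

```text
clock: 22.6
position: [0.5134, -0.2994, 0.092]
ee_rot: [0.0, 0.052, 0.999, -0.0]
contact_force: [0.1, -0.7, 0.5]
width: 0.0838
gripper_force: 0.0
```

move_arm([
  [[0,0,0,0,-1],[0,0,-0.02,0,-1],[0,0,-0.06,0,-1],[0,0,-0.11,0,-1],[0,0,-0.15,0,-1],[0,0,-0.15,0,-1],[0.02,0.02,-0.15,0,-1],[0.05,0.06,-0.15,0,-1],[0.09,0.11,-0.15,0,-1],[0.13,0.16,-0.15,0,-1],[0.13,0.16,-0.15,0,-1],[0.13,0.16,-0.15,0,-1]],
])

```text
clock: 23.8
position: [0.4226, -0.1602, 0.2118]
ee_rot: [-0.0, 0.051, 0.999, -0.0]
contact_force: [0.9, -0.6, -0.2]
width: 0.0853
gripper_force: 0.0
```

```bash
python3 - <<'E'
from h import *
np.set_printoptions(precision=4,suppress=True)
p,q=pose();print(p,yaw(q));np.savez('w5.npz',p=p,q=q)
im=manip.get_image('wrist')[:,:,::-1];cv2.imwrite('pics/w5.png',im)
for t in ((.42,.017,.16),(.44,.0155,.047)):print(delta(*t))
E
```

```text
[ 0.4226 -0.1602  0.2118] 84.10336696837504
[0.0278 0.2213 0.0647]
[0.0028 0.2221 0.206 ]
```

View pics/w5.png

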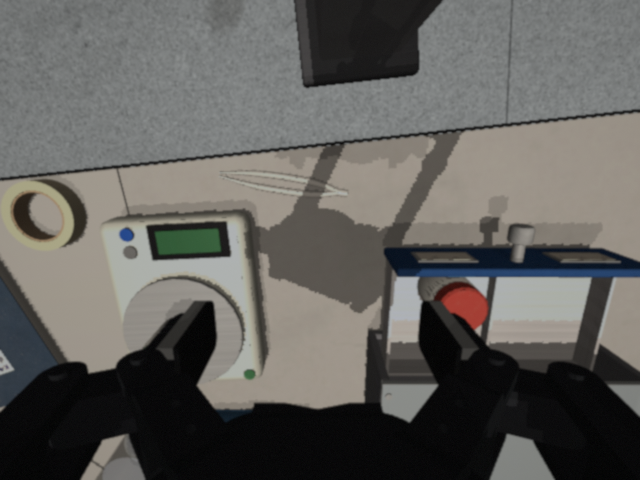

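move_arm([
  [[0.002,0.02,0.01,0,-1],[0.003,0.06,0.02,0,-1],[0.003,0.11,0.03,0,-1],[0.003,0.16,0.05,0,-1],[0.003,0.2,0.08,0,-1],[0.003,0.222,0.11,0,-1],[0.003,0.222,0.14,0,-1],[0.003,0.222,0.17,0,-1],[0.003,0.222,0.195,0,-1],[0.003,0.222,0.206,0,-1],[0.003,0.222,0.206,0,-0.5],[0.003,0.222,0.206,0,0]],
])

```text
clock: 25.05
position: [0.4407, 0.0153, 0.0475]
ee_rot: [0.0, 0.052, 0.999, -0.0]
contact_force: [-0.3, 0.3, 0.0]
width: 0.0591
gripper_force: 0.0
```

move_arm([
  [[0,0,0,0,0.5],[0,0,0,0,1],[0,0,0,0,1],[0,0,0,0,1],[0,0,0,0,1],[0,0,0,0,1]],
])

```text
clock: 25.65
position: [0.4401, 0.0152, 0.0481]
ee_rot: [0.001, 0.052, 0.999, -0.001]
contact_force: [-1.2, -2.8, 6.8]
width: 0.0185
gripper_force: 29.3
```

```bash
python3 - <<'E'
from h import *
np.set_printoptions(precision=4,suppress=True)
im=manip.get_image('top')
hsv=cv2.cvtColor(np.ascontiguousarray(im),cv2.COLOR_RGB2HSV)
m=cv2.inRange(hsv,(55,80,30),(95,255,255));k,_,st,c=cv2.connectedComponentsWithStats(m)
for i in range(1,k):
    if st[i,4]>40: print(st[i],c[i],ray('top',*c[i],.115))
E
```

```text
[447 241  20  18 291] [456.7904 249.646 ] [ 0.5161 -0.2956  0.115 ]
[274 282   5  26  46] [275.4348 294.3261] [0.4283 0.1029 0.115 ]
[431 284  26  12 251] [443.2151 289.4104] [ 0.4302 -0.2631  0.115 ]
[348 289   4  25  54] [349.6667 300.3519] [ 0.4113 -0.0588  0.115 ]
[334 317  13   6  42] [340.7143 318.9286] [ 0.3715 -0.0382  0.115 ]
```

move_arm([
  [[-0.005,0,0,0,1],[-0.015,0,0,0,1],[-0.028,0,0,0,1],[-0.042,0,0,0,1],[-0.056,0,0,0,1],[-0.07,0,0,0,1],[-0.084,0,0,0,1],[-0.097,0,0,0,1],[-0.107,0,0,0,1],[-0.113,0,0,0,1],[-0.116,0,0,0,1],[-0.116,0,0,0,1]],
])

```text
clock: 26.9
position: [0.5328, 0.0054, 0.0481]
ee_rot: [0.001, 0.052, 0.999, -0.001]
contact_force: [-0.5, -2.8, 5.3]
width: 0.0188
gripper_force: 29.3
```

move_arm([
  [[-0.002,0,0,0,1],[-0.004,0,0,0,1],[-0.004,0,0,0,1]],
])

```text
clock: 27.2
position: [0.5354, 0.0051, 0.0481]
ee_rot: [0.001, 0.052, 0.999, -0.001]
contact_force: [-0.7, -3.4, 5.2]
width: 0.0188
gripper_force: 29.4
```

move_arm([
  [[-0.002,0,0,0,1],[-0.004,0,0,0,1],[-0.004,0,0,0,1]],
])

```text
clock: 27.5
position: [0.5386, 0.0048, 0.0481]
ee_rot: [0.001, 0.052, 0.999, -0.001]
contact_force: [-0.8, -3.0, 6.2]
width: 0.0187
gripper_force: 29.4
```

move_arm([
  [[-0.002,0,0,0,1],[-0.004,0,0,0,1],[-0.004,0,0,0,1]],
])

```text
clock: 27.8
position: [0.5395, 0.0047, 0.0481]
ee_rot: [-0.002, 0.052, 0.999, -0.0]
contact_force: [-6.1, -3.2, 10.7]
width: 0.0186
gripper_force: 29.8
```

move_arm([
  [[0,0,0,0,0.3],[0,0,0,0,-0.3],[0,0,0,0,-1],[0,0,0,0,-1],[0,0,0,0,-1],[0,0,0,0,-1],[0,0,-0.03,0,-1],[0,0,-0.08,0,-1],[0,0,-0.13,0,-1],[0,0,-0.18,0,-1],[0,0,-0.2,0,-1],[0,0,-0.2,0,-1]],
])

```text
clock: 29.0
position: [0.5432, 0.005, 0.2103]
ee_rot: [0.003, 0.052, 0.999, -0.0]
contact_force: [0.6, -0.1, -1.0]
width: 0.0852
gripper_force: 0.0
```

```bash
python3 - <<'E'
from h import *
np.set_printoptions(precision=4,suppress=True)
p,q=pose();print(p,yaw(q))
for t in ((.4503,.2814,.2),(.4503,.2814,.078)):print(delta(*t))
E
```

```text
[0.5432 0.005  0.2103] 84.02156612675702
[0.1515 0.3316 0.0119]
[0.1526 0.3316 0.1644]
```

move_arm([
  [[0.03,0.01,0,0,-1],[0.07,0.04,0,0,-1],[0.1,0.08,0,0,-1],[0.12,0.13,0,0,-1],[0.135,0.18,0,0,-1],[0.145,0.23,0,0,-1],[0.15,0.28,0,0,-1],[0.152,0.32,0,0,-1],[0.152,0.332,0,0,-1],[0.152,0.332,0,0,-1],[0.152,0.332,0,0,-1]],
])

```text
clock: 30.1
position: [0.4475, 0.2807, 0.2062]
ee_rot: [-0.001, 0.052, 0.999, -0.001]
contact_force: [0.5, -0.2, -0.0]
width: 0.0856
gripper_force: 0.0
```

```bash
python3 - <<'E'
from h import *
np.set_printoptions(precision=4,suppress=True)
p,q=pose();print(p,yaw(q))
for t in ((.4503,.2814,.2),(.4503,.2814,.078)):print(delta(*t))
E
```

```text
[0.4475 0.2807 0.2062] 84.01242484095668
[-0.0034  0.0012  0.0077]
[-0.0037  0.0015  0.1602]
```

move_arm([
  [[-0.0035,0.001,0.03,0,-1],[-0.0035,0.001,0.08,0,-1],[-0.0035,0.001,0.12,0,-1],[-0.0035,0.001,0.15,0,-1],[-0.0035,0.001,0.16,0,-1],[-0.0035,0.001,0.16,0,-0.5],[-0.0035,0.001,0.16,0,0],[-0.0035,0.001,0.16,0,0.5],[-0.0035,0.001,0.16,0,1],[-0.0035,0.001,0.16,0,1],[-0.0035,0.001,0.16,0,1],[-0.0035,0.001,0.16,0,1]],
])

```text
clock: 31.3
position: [0.4517, 0.2827, 0.0804]
ee_rot: [0.001, 0.052, 0.999, 0.0]
contact_force: [-0.4, -1.8, 6.9]
width: 0.0272
gripper_force: 32.6
```

```bash
python3 - <<'E'
from h import *
np.set_printoptions(precision=4,suppress=True)
p,q=pose();print(p,yaw(q),manip.get_state()['width'],manip.get_state()['gripper_force'])
for t in ((.4563,-.0629,p[2]+.08),):print(delta(*t))
E
```

```text
[0.4517 0.2827 0.0804] 84.03784916953074 0.027220148200807863 32.55873620510101
[-0.0508 -0.429  -0.1003]
```

move_arm([
  [[0,0,-0.01,0,1],[0,0,-0.04,0,1],[0,0,-0.08,0,1],[-0.002,-0.02,-0.1,0,1],[-0.007,-0.06,-0.1,0,1],[-0.013,-0.11,-0.1,0,1],[-0.019,-0.16,-0.1,0,1],[-0.025,-0.21,-0.1,0,1],[-0.031,-0.26,-0.1,0,1],[-0.037,-0.31,-0.1,0,1],[-0.043,-0.36,-0.1,0,1],[-0.049,-0.4,-0.1,0,1]],
])

```text
clock: 32.5
position: [0.4561, -0.0417, 0.1595]
ee_rot: [-0.0, 0.053, 0.999, -0.0]
contact_force: [1.3, -0.1, -0.9]
width: 0.0275
gripper_force: 32.1
```

move_arm([
  [[-0.002,-0.02,0,0,1],[-0.003,-0.029,0,0,1],[-0.003,-0.029,0,0,1],[-0.003,-0.029,0,0,1]],
])

```text
clock: 32.9
position: [0.4563, -0.0624, 0.1592]
ee_rot: [-0.0, 0.052, 0.999, 0.0]
contact_force: [-0.2, -0.1, -2.0]
width: 0.0272
gripper_force: 32.1
```

```bash
python3 - <<'E'
from h import *
np.set_printoptions(precision=4,suppress=True)
p,q=pose();print(p,yaw(q))
print(delta(.4575,-.0629,.077))
E
```

```text
[ 0.4563 -0.0624  0.1592] 84.03439104064337
[-0.0016 -0.0006  0.1027]
```

move_arm([
  [[-0.0015,-0.0005,0.03,0,1],[-0.0015,-0.0005,0.06,0,1],[-0.0015,-0.0005,0.085,0,1],[-0.0015,-0.0005,0.097,0,1],[-0.0015,-0.0005,0.102,0,1],[-0.0015,-0.0005,0.104,0,1],[-0.0015,-0.0005,0.104,0,1],[-0.0015,-0.0005,0.104,0,0.3],[-0.0015,-0.0005,0.104,0,0],[-0.0015,-0.0005,0.104,0,-0.5],[-0.0015,-0.0005,0.104,0,-1],[-0.0015,-0.0005,0.104,0,-1]],
])

```text
clock: 34.1
position: [0.4578, -0.0638, 0.0761]
ee_rot: [0.0, 0.052, 0.999, 0.0]
contact_force: [0.2, 0.2, 0.8]
width: 0.0834
gripper_force: 0.0
```

move_arm([
  [[0,0,0,0,-1],[0,0,-0.03,0,-1],[0,0,-0.08,0,-1],[0,0,-0.13,0,-1],[0,0,-0.18,0,-1],[0,0,-0.22,0,-1],[0,0,-0.24,0,-1],[0,0,-0.24,0,-1],[0,0,-0.24,0,-1]],
])

```text
clock: 35.0
position: [0.4573, -0.0636, 0.2674]
ee_rot: [-0.0, 0.052, 0.999, 0.0]
contact_force: [1.0, 1.1, -0.1]
width: 0.0856
gripper_force: 0.0
```

```bash
python3 - <<'E'
from h import *
np.set_printoptions(precision=4,suppress=True)
p,q=pose();print(p,yaw(q))
for t in ((.5551,.2749,.265),(.5551,.2749,.1665)):print(delta(*t))
E
```

```text
[ 0.4573 -0.0636  0.2674] 84.01727874168618
[-0.0775  0.4336  0.0031]
[-0.0776  0.4336  0.1262]
```

move_arm([
  [[-0.004,0.02,0,0,-1],[-0.012,0.07,0,0,-1],[-0.021,0.12,0,0,-1],[-0.03,0.17,0,0,-1],[-0.04,0.22,0,0,-1],[-0.048,0.27,0,0,-1],[-0.057,0.32,0,0,-1],[-0.066,0.37,0,0,-1],[-0.074,0.415,0,0,-1],[-0.0775,0.4335,0,0,-1],[-0.0775,0.4335,0,0,-1],[-0.0775,0.4335,0,0,-1]],
])

```text
clock: 36.2
position: [0.5548, 0.2736, 0.2667]
ee_rot: [-0.001, 0.052, 0.999, -0.001]
contact_force: [1.0, -0.1, -1.1]
width: 0.0856
gripper_force: 0.0
```

```bash
python3 - <<'E'
from h import *
np.set_printoptions(precision=4,suppress=True)
p,q=pose();print(p,yaw(q))
print(delta(.5551,.2749,.1665))
E
```

```text
[0.5548 0.2736 0.2667] 84.02373652492221
[-0.0005  0.002   0.1253]
```

move_arm([
  [[0,0.001,0.03,0,-1],[0,0.001,0.07,0,-1],[0,0.001,0.1,0,-1],[0,0.001,0.12,0,-1],[0,0.001,0.1255,0,-1],[0,0.001,0.1255,0,-0.5],[0,0.001,0.1255,0,0],[0,0.001,0.1255,0,0.5],[0,0.001,0.1255,0,1],[0,0.001,0.1255,0,1],[0,0.001,0.1255,0,1],[0,0.001,0.1255,0,1]],
])

```text
clock: 37.4
position: [0.5563, 0.2758, 0.1689]
ee_rot: [0.001, 0.052, 0.999, 0.0]
contact_force: [-0.1, 0.0, 5.9]
width: 0.0291
gripper_force: 30.1
```

```bash
python3 - <<'E'
from h import *
np.set_printoptions(precision=4,suppress=True)
p,q=pose();print(p,yaw(q),manip.get_state()['width'],manip.get_state()['gripper_force'])
print(delta(.4838,.0781,p[2]+.04))
E
```

```text
[0.5563 0.2758 0.1689] 84.02919519869371 0.029126678988038893 30.121643543243408
[ 0.0643 -0.2551 -0.0504]
```

move_arm([
  [[0,0,-0.01,0,1],[0,0,-0.03,0,1],[0,0,-0.05,0,1],[0.005,-0.02,-0.05,0,1],[0.014,-0.055,-0.05,0,1],[0.024,-0.095,-0.05,0,1],[0.034,-0.135,-0.05,0,1],[0.043,-0.175,-0.05,0,1],[0.052,-0.21,-0.05,0,1],[0.06,-0.24,-0.05,0,1],[0.063,-0.255,-0.05,0,1],[0.063,-0.255,-0.05,0,1]],
])

```text
clock: 38.6
position: [0.483, 0.0764, 0.2072]
ee_rot: [-0.001, 0.053, 0.999, -0.0]
contact_force: [0.9, 0.1, 0.0]
width: 0.0288
gripper_force: 29.9
```

```bash
python3 - <<'E'
from h import *
np.set_printoptions(precision=4,suppress=True)
p,q=pose();print(p,yaw(q),manip.get_state()['width'])
print(delta(.485,.0781,.1655))
E
```

```text
[0.483  0.0764 0.2072] 83.87662640813522 0.028779328229476684
[-0.0023  0.0024  0.0521]
```

move_arm([
  [[-0.001,0.001,0.01,0,1],[-0.001,0.001,0.03,0,1],[-0.001,0.001,0.043,0,1],[-0.001,0.001,0.05,0,1],[-0.001,0.001,0.053,0,1],[-0.001,0.001,0.053,0,1]],
])

```text
clock: 39.2
position: [0.4855, 0.079, 0.1653]
ee_rot: [0.0, 0.052, 0.999, 0.0]
contact_force: [0.1, 0.2, -0.6]
width: 0.0288
gripper_force: 30.0
```

move_arm([
  [[0,0,0.001,0,1],[0,0,0.0015,0,1],[0,0,0.0015,0,0.3],[0,0,0.0015,0,0],[0,0,0.0015,0,-0.5],[0,0,0.0015,0,-1],[0,0,0.0015,0,-1],[0,0,-0.02,0,-1],[0,0,-0.06,0,-1],[0,0,-0.11,0,-1],[0,0,-0.16,0,-1],[0,0,-0.16,0,-1]],
])

```text
clock: 40.4
position: [0.4882, 0.0787, 0.299]
ee_rot: [0.006, 0.052, 0.999, 0.0]
contact_force: [0.3, 0.5, 0.1]
width: 0.0856
gripper_force: 0.0
```

move_arm([
  [[0.03,0,0,0,-1],[0.07,0,0,0,-1],[0.1,0.03,0,0,-1],[0.12,0.08,0,0,-1],[0.13,0.13,0,0,-1],[0.14,0.18,0,0,-1],[0.15,0.23,0,0,-1],[0.15,0.28,0,0,-1],[0.15,0.3,0,0,-1],[0.15,0.3,0,0,-1],[0.15,0.3,0,0,-1]],
])

```text
clock: 41.5
position: [0.3904, 0.3288, 0.2925]
ee_rot: [-0.001, 0.052, 0.999, -0.001]
contact_force: [-0.1, 0.4, -0.4]
width: 0.0851
gripper_force: 0.0
```

```bash
python3 - <<'E'
from h import *
s=manip.get_state();print(s['clock'],s['position'])
t=manip.get_image('top')[:,:,::-1];s=manip.get_image('side')[:,:,::-1];cv2.imwrite('pics/t9.png',t);cv2.imwrite('pics/s9.png',s)
r=lambda a:cv2.resize(a,(700,285),interpolation=cv2.INTER_CUBIC)
t0=cv2.imread('pics/top0.png')
c=(slice(190,312),slice(190,490))
cv2.imwrite('pics/cmp.png',np.vstack([r(t0[c]),r(t[c])]))
cv2.imwrite('pics/s9c.png',cv2.resize(s[170:340,210:420],None,fx=3,fy=3))
E
```

```text
41.5 [0.39042077 0.3287812  0.29249595]
```

View pics/cmp.png

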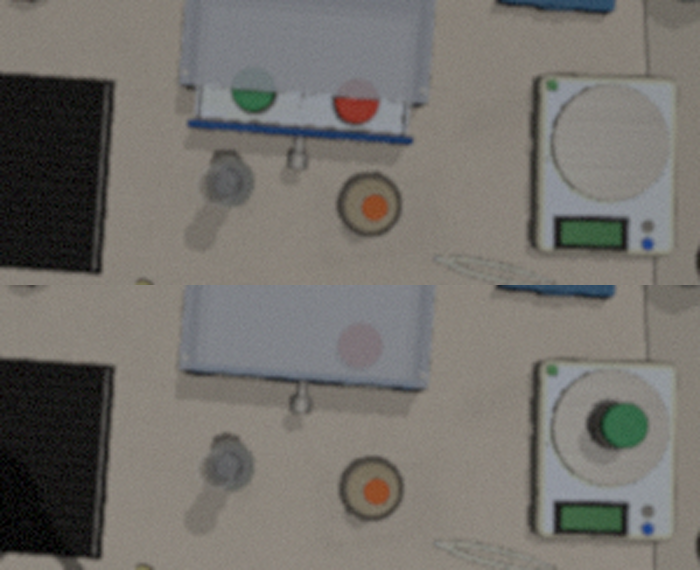

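The before and after views match: the cylinder is at (227,181) in both, the flask stopper at (375,207) and now (376,206). The drawer is flush with the red jar inside, and the green cap is on the pan at (625,425).

```bash
python3 -c "
from rig import manip
print(manip.sign_off())"
```

```text
the job is handed in; nothing more can be done
None
```

The job is handed in at about 41.5 s (limit 125 s): the green jar stands about 3 mm from the pan's centre, the drawer is shut with the red jar in it, and the flask and cylinder are back on their spots; the final top picture agrees, but sign-off returned no verdict.

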